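# Shift the instrument's selector lever through its gate

### The arm

A 6-joint arm with a two-finger parallel gripper is mounted at the origin on the work surface. World frame = base frame: x ahead of the robot, y to its left, z up, the work surface at z = 0. Lengths are in m, angles in rad, forces in N, time in s.
With the tool pointing down it reaches from about 0.3 to 0.875 m from the base axis. Payload 4.2 kg.
Tool frame: the origin (TCP) lies midway between the tips of the shut fingers; the grasp point (between the pads) lies 19 mm behind it; y points along the fingers, z is the direction in which the jaws open and shut, and the axes are right-handed (so a half turn about y gives the same grasp; the last joint's range is limited). The gripper opens to 85 mm and grips with 20 to 120 N. Pads are 22 mm wide; open, the fingers measure 114 mm over their backs; the gripper's body (76 mm by 85 mm) begins 54 mm behind the grasp point. The pads swing forward as they close: fully open they stand 13 mm farther back than shut.
Start: joints at [-0.02, 0.32, 1.565, -0, 1.257, -0.02], TCP at [0.575, 0, 0.231] pointing down, gripper open.
Joint ranges: [-3.11, 3.11], [-0.84, 2.01], [0.21, 2.61], [-1.34, 4.49], [0.05, 2.63], [-2.56, 2.56]. Speed limits (rad/s): [2.57, 2.57, 3.14, 3.14, 3.14, 3.14].

### API

Orientations are given as a rotation vector (axis times angle).
In Python, from plant import goto, move_linear, set_joints, move_gripper, wait, inverse_kinematics, grab_frame, calibration, Unreachable, hand_in, current_time_s, current_joint_pos, current_joint_vel, current_joint_efforts, current_tcp_pos, current_tcp_rot, current_force, current_wrist_torque, current_grip_width gives the robot as it stands. The module is installed in compiled form; this text tells all that it offers. Calls block until the motion is done:
- goto(position, orientation): joint-space move of the TCP to a pose.
- move_linear(position, feed=0.15, attitude=None, f_stop=None): straight line of the TCP; attitude=None keeps the orientation; feed is the mean speed in m/s. With f_stop (N) it stops when the force on the tool has changed by that much, and returns True; else False.
- set_joints(angles): joint-space move.
- move_gripper(opening, f_grip=None): opening from 0.0 (shut) to 1.0 (fully open); f_grip is the grip in N (None keeps the last); returns when the fingers have stopped.
- wait(seconds).
- inverse_kinematics(position, orientation): joint angles nearest the present ones, or None.
- grab_frame(name): name is "scene" or "side" or "wrist"; returns the picture (400x640x3 uint8, blue, green, red); there is no depth.
- calibration(name): a dict with "fx", "fy", "cx", "cy" (pixels), "R" (3x3) and "t" (3): a world point X has camera coordinates R X + t; the wrist camera has in their place "hand_eye" (4x4, takes a point from camera to tool coordinates, whose origin is the TCP and whose axes are the tool frame's). Camera axes: x right, y down, z forward; pixel columns grow to the right and rows downward; lengths in m; the calibration is good to about 2 mm. A picture is of the moment at which its call begins: read the wrist's pose just before it. calibration takes no time and is no camera call.
A pose or a line that the arm cannot do raises Unreachable and nothing moves.
- hand_in(): hands the job in, once; it reports no verdict.
Readings, each from a call of its own:
- current_time_s(): time.
- current_joint_pos(): joint angles.
- current_joint_vel(): joint speeds.
- current_joint_efforts(): joint torques, N m.
- current_tcp_pos(): TCP position.
- current_tcp_rot(): TCP orientation.
- current_force(): force on the tool from outside, world axes, zero at the start.
- current_wrist_torque(): the same for the moment, N m.
- current_grip_width(): opening from 0.0 (shut) to 1.0 (fully open).
Only numpy, scipy, OpenCV 4.12 (cv2) and the standard library are available. Lean on these libraries where they do the work, as an engineer would, in place of code of your own. Each camera call takes 0.05 s, during which the arm holds its last target.

### The job

Change the drive range of the instrument base: push its ball-topped selector lever out of the middle parking slot, along the gate's crossbar and fully home into the corner slot marked by the tall round peg (the other three corner slots have flat square caps). Only push the lever with the fingers; never pull its knob up, do not run it into another corner slot on the way, leave everything else on the desk and the housing where it is, and finish clear of the lever.

Things in the scene. Friction and masses are not known exactly. Their poses are not given: they have to be found in the camera images.
- base: instrument base, fixed: grey housing 230 x 270 mm, 90 mm tall, with a stepper motor (to 63 mm high) on its far face and an aluminium gate plate 120 x 140 x 6 mm centred on top. Origin under the housing's centre; x points to the far side (away from the robot), y left, z up. The selector lever stands in the plate's gate
- gate_center (a point): centre of the gate plate's top, 96 mm above the desk, axes as the base. 15 mm wide channels: a crossbar along y through this point; outer legs at y = +26 and -26 mm, each with a far (+x) and a near (-x) slot; a middle leg at y = 0 to the near side only (parking slot). The four corner slots are entered only from the crossbar's ends
- lever_side (a joint): sideways tilt of the selector lever, rad: 0 upright, positive to the left (+y of the base). About +0.37 or -0.37 at the crossbar's ends, where the outer legs are. It stays where it is left, by friction
- lever_slot (a joint): fore-and-aft tilt of the selector lever, rad: within 0.03 of 0 in the crossbar, positive to the far side (+x of the base). About -0.32 at the end of the parking slot; about +0.30 or -0.30 at the end of a corner slot. It stays where it is left, by friction: about 2 to 3 N of push at the knob moves it
- knob_center (a point): centre of the black 32 mm ball knob on the lever. The 11 mm steel rod tilts about a pivot 72 mm under the plate's top; this centre is 152 mm from the pivot (80 mm above the plate when upright). It travels about 55 mm sideways to a crossbar end, about 45 mm on to a slot end, and sinks up to 17 mm. An 18 mm collar reaches 24 mm below it
- knob_lift (a joint): how far the knob has been pulled up along the rod, m: 0 at rest. A spring holds it down with about 12 N; pulled up, it would release the gearbox, so it must not be raised
- rod_gate (a point): point on the rod's axis 72 mm from the pivot, at the gate plate
- marker_peg: black round peg, 18 mm across, 26 mm tall, fixed on the gate plate: marks the wanted slot. It and three flat caps stand at the gate's four corners, each on the outer side of its own corner slot's end, 26 mm far or near and 55 mm left or right of the gate's centre. Origin at its foot
- cap_a: flat black square cap, 18 x 18 mm and 4 mm thick, beside the end of a corner slot that is not wanted; fixed. Origin at its foot
- cap_b: flat black square cap, 18 x 18 mm and 4 mm thick, beside the end of a corner slot that is not wanted; fixed. Origin at its foot
- cap_c: flat black square cap, 18 x 18 mm and 4 mm thick, beside the end of a corner slot that is not wanted; fixed. Origin at its foot
- keyboard: black computer keyboard 130 x 400 x 21 mm, loose on the desk (bystander); origin under its centre
- mouse: black computer mouse 100 x 60 x 26 mm (bystander); origin under its centre
- screwdriver: screwdriver lying on the desk (bystander)
- wrench: small open-ended wrench lying on the desk (bystander)
- mug: white mug, 80 mm wide, 90 mm tall (bystander); origin under its centre
- test_eye: white test-eye stand, round foot 60 mm, 80 mm tall (bystander); origin under its centre
- lens_ring: dark steel ring, outside 36 mm, 14 mm tall, lying on the housing left of the gate plate (bystander); origin under its centre
- spacer: brass cylinder 22 mm across, 28 mm tall, standing on the housing right of the gate plate (bystander); origin under its centre

How it is judged:
At the end, for the whole second after the job is handed in: the lever rests still in the corner slot beside the tall peg (rod within 36 mm of it in plan), tilted over 0.245 rad fore or aft (slot end about 0.30) and over 0.30 rad sideways, knob within 2 mm of down, every loose thing within 15 mm of its start (horizontal distance between rod_gate and marker_peg below 0.036 m and (value of joint lever_slot above 0.245 rad or value of joint lever_slot below -0.245 rad) and (value of joint lever_side above 0.3 rad or value of joint lever_side below -0.3 rad) and value of joint knob_lift below 0.002 m and velocity of joint lever_slot between -0.05 and 0.05 rad/s and velocity of joint lever_side between -0.05 and 0.05 rad/s and distance of each of keyboard, mouse, screwdriver, wrench, mug, test_eye, lens_ring, spacer from where it was at the start of the episode below 0.015 m); the robot touches nothing.
It fails at once if the lever is run into a corner slot marked by a flat cap (more than 0.17 rad deep) ((value of joint lever_slot above 0.17 rad or value of joint lever_slot below -0.17 rad) and (value of joint lever_side above 0.2 rad or value of joint lever_side below -0.2 rad) and (horizontal distance between rod_gate and cap_a below 0.038 m or horizontal distance between rod_gate and cap_b below 0.038 m or horizontal distance between rod_gate and cap_c below 0.038 m)).
It fails at once if the knob is pulled up by more than 5 mm (value of joint knob_lift above 0.005 m).
It fails at once if a loose thing is moved by more than 15 mm (distance of any of keyboard, mouse, screwdriver, wrench, mug, test_eye, lens_ring, spacer from where it was at the start of the episode above 0.015 m).
It also fails if it takes over 54 s, if anything falls off the work surface, if the arm or the gripper's body presses on something with over 40 N, if the wrist force passes 120 N, or if a joint passes its speed limit or range.

## Working session

There is one attempt and no reset: what is moved stays moved. The work goes in short steps, each a Python script; the robot and the scene stay as the last script left them, time stands still between calls to the robot, and variables do not carry over. Pictures are saved under pics/ and viewed, and the job is handed in when it is done.

```bash
mkdir -p pics; ls
python3 - <<'E'
from plant import *
import cv2
for n in ("scene","side","wrist"):
    cv2.imwrite(f"pics/{n}0.png",grab_frame(n))
    c=calibration(n); print(n,{k:(v if not hasattr(v,'tolist') else v.tolist()) for k,v in c.items()})
print(current_time_s(),current_tcp_pos(),current_tcp_rot(),current_grip_width())
E
```

```text
pics
scene {'fx': 420.3576455817474, 'fy': 420.3576455817474, 'cx': 314.0333048518478, 'cy': 194.41102909635595, 'R': [[0.8061575613929212, 0.5916707107848383, 0.005979649520056911], [0.4339194509599839, -0.5842888649877732, -0.6857991195167035], [-0.40227340986896554, 0.5554568320316742, -0.7277663165204413]], 't': [-0.4106246787384278, -0.106581464733787, 1.42769962076905]}
side {'fx': 412.5500020454967, 'fy': 412.5500020454967, 'cx': 319.20367711435773, 'cy': 201.73876484976626, 'R': [[-0.8314702387627537, -0.5555104146461678, -0.00808834169975759], [-0.3613258427645612, 0.5517653516702343, -0.7516639089690964], [0.42201999644837784, -0.6220636429786468, -0.6594967374307822]], 't': [0.4137884229051543, 0.24175935792833453, 1.1516296798498522]}
wrist {'fx': 299.9340774361808, 'fy': 299.9340774361808, 'cx': 319.06575739074344, 'cy': 199.82522405806145, 'hand_eye': [[-0.0007593110383225334, 0.9544936642401994, 0.29823022712673347, -0.07610513157643849], [0.0016375991545273625, -0.2982287263492624, 0.9544930303826762, -0.14207560000429514], [0.9999983708565505, 0.0012131386617687133, -0.0013366296536996012, 0.0008756711775569359], [0.0, 0.0, 0.0, 1.0]]}
0.15 [5.74642480e-01 1.11753147e-05 2.30679905e-01] [-1.21015955  1.21020569 -1.20852331] 1.0009677482907857
```

View pics/scene0.png

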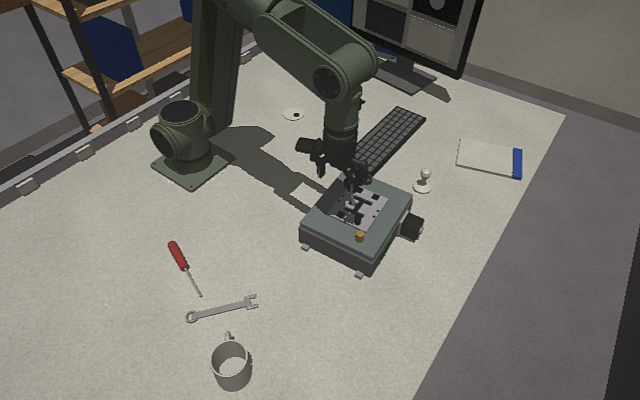

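View pics/side0.png

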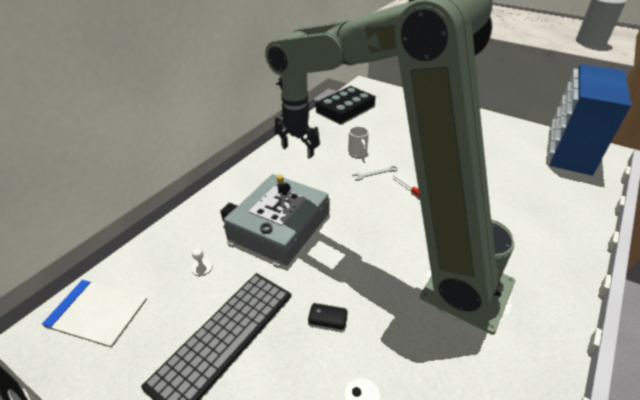

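View pics/wrist0.png

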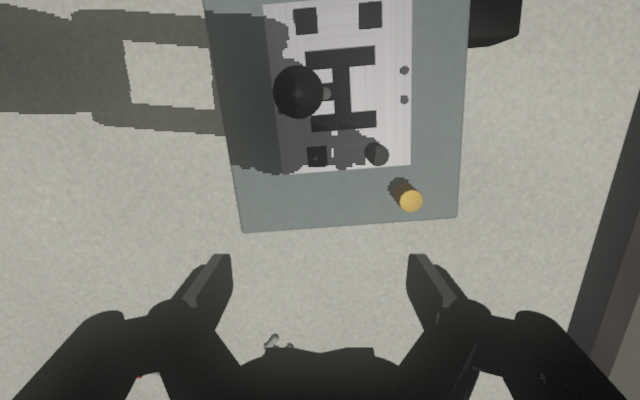

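Run:
```python
import cv2
a=cv2.imread('pics/wrist0.png')[0:240,190:490]
a=cv2.convertScaleAbs(a,alpha=1.6,beta=20)
cv2.imwrite('pics/wc.png',cv2.resize(a,(750,600),interpolation=cv2.INTER_CUBIC))
a=cv2.imread('pics/side0.png')[160:280,210:340]
cv2.imwrite('pics/sc.png',cv2.resize(a,(650,600),interpolation=cv2.INTER_CUBIC))
```

```text
(no output)
```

View pics/wc.png

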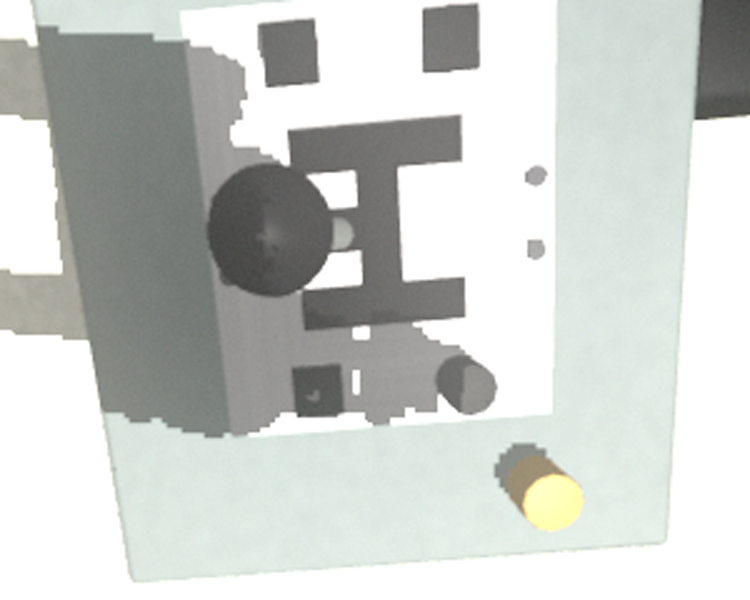

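View pics/sc.png

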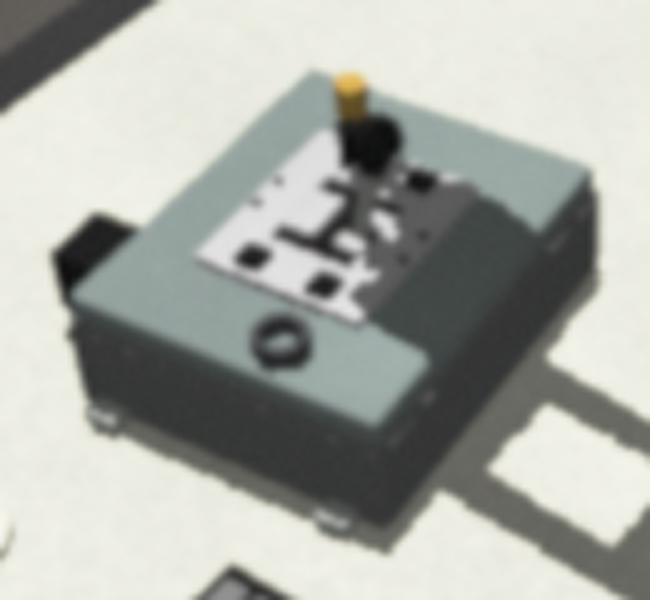

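```bash
cat > h.py <<'E'
import numpy as np, cv2
from scipy.spatial.transform import Rotation as Rot
from scipy.optimize import least_squares
from plant import *
def wristcam():
    c=calibration('wrist'); H=np.array(c['hand_eye'])
    T=np.eye(4); T[:3,:3]=Rot.from_rotvec(current_tcp_rot()).as_matrix(); T[:3,3]=current_tcp_pos()
    W=np.linalg.inv(T@H); return c,W[:3,:3],W[:3,3]
def cam(n):
    c=calibration(n); return c,np.array(c['R']),np.array(c['t'])
def proj(C,X):
    c,R,t=C; p=np.atleast_2d(X)@R.T+t
    return np.c_[c['fx']*p[:,0]/p[:,2]+c['cx'],c['fy']*p[:,1]/p[:,2]+c['cy']]
E
python3 - <<'E'
from h import *
C=wristcam()
print(Rot.from_rotvec(current_tcp_rot()).as_matrix().round(3))
B=np.array([[-26,55,100],[26,55,100],[-26,-55,100],[-115,-135,90],[115,-135,90],[60,-70,96],[-60,-70,96]])/1e3
u=np.array([[289,54],[451,38],[319,391],[132,580],[666,543],[552,413],[233,436]])/2.5+[190,0]
S=cam('side')
us=np.array([[252,257],[324,286],[420,180],[590,178],[315,72],[378,425],[78,298]])/5+[210,160]
Bs=np.array([[26,55,100],[-26,55,100],[-26,-55,100],[-115,-135,90],[115,-135,90],[-115,135,90],[115,135,90]])/1e3
def w(p,B): 
    a=p[2]; return B@np.array([[np.cos(a),-np.sin(a),0],[np.sin(a),np.cos(a),0],[0,0,1]]).T+[p[0],p[1],0]
for name,f in (("wrist",lambda p:(proj(C,w(p,B))-u).ravel()),("side",lambda p:(proj(S,w(p,Bs))-us).ravel()),("both",lambda p:np.r_[(proj(C,w(p,B))-u).ravel(),(proj(S,w(p,Bs))-us).ravel()])):
    r=least_squares(f,[.575,.1,0]); print(name,r.x,r.fun.reshape(-1,2).round(1).tolist())
E
```

```text
[[ 0.    -0.001  1.   ]
 [-1.     0.     0.   ]
 [-0.    -1.    -0.001]]
wrist [0.59456138 0.08986127 0.08081156] [[0.2, -2.3], [0.3, -1.9], [-0.6, -0.6], [-5.4, 6.4], [6.4, 4.8], [-0.3, -1.4], [-0.8, -0.6]]
side [0.58749904 0.09285748 0.07541532] [[0.5, -0.1], [0.3, -0.2], [0.7, 0.1], [3.5, -2.6], [-0.7, -2.3], [0.2, 2.5], [-4.2, 0.3]]
both [0.59415238 0.08989262 0.0820384 ] [[-0.4, -2.3], [-0.3, -2.0], [-0.9, -0.6], [-5.6, 6.5], [6.2, 4.6], [-0.7, -1.5], [-1.1, -0.5], [-0.5, -1.4], [-0.7, -1.6], [-0.5, -1.3], [2.1, -4.1], [-2.1, -3.3], [-0.6, 0.8], [-5.1, -0.9]]
```

Run:
```python
from h import *
C=wristcam();S=cam('side')
# caps, plate corners, slot-crossbar inner corners at (7.5, +-18.5) and (-7.5,+-18.5)
B=np.array([[-26,55,100],[26,55,100],[-26,-55,100],[60,-70,96],[-60,-70,96],[7.5,18.5,96],[7.5,-18.5,96],[-7.5,18.5,96],[-7.5,-18.5,96]])/1e3
u=np.array([[289,54],[451,38],[319,391],[552,413],[233,436],[399,166],[402,282],[357,170],[361,286]])/2.5+[190,0]
us=np.array([[252,257],[324,286],[420,180],[198,257],[360,325]])/5+[210,160]
Bs=np.array([[26,55,100],[-26,55,100],[-26,-55,100],[60,70,96],[-60,70,96]])/1e3
def w(p,B): 
    a=p[2]; return B@np.array([[np.cos(a),-np.sin(a),0],[np.sin(a),np.cos(a),0],[0,0,1]]).T+[p[0],p[1],0]
for name,f in (("wrist",lambda p:(proj(C,w(p,B))-u).ravel()),("side",lambda p:(proj(S,w(p,Bs))-us).ravel()),("both",lambda p:np.r_[(proj(C,w(p,B))-u).ravel(),(proj(S,w(p,Bs))-us).ravel()])):
    r=least_squares(f,[.575,.1,0]); print(name,r.x,r.fun.reshape(-1,2).round(1).tolist())
p=r.x
th=-.32; k=np.array([[152*np.sin(th),0,24+152*np.cos(th)]])/1e3
print('knob w',w(p,k),'pred px wrist',proj(C,w(p,k)),'crop',(proj(C,w(p,k))-[190,0])*2.5, 'side crop',(proj(S,w(p,k))-[210,160])*5)
```

```text
wrist [0.59473124 0.08872901 0.08247417] [[0.3, -0.6], [0.4, -0.3], [-0.3, 0.6], [-0.1, -0.3], [-0.4, 0.7], [-0.1, 0.7], [0.8, -0.5], [-0.9, 0.6], [0.3, -0.7]]
side [0.58809334 0.09319058 0.08108383] [[0.3, -0.0], [0.2, -0.2], [0.4, -0.0], [-0.8, 0.2], [-0.1, -0.1]]
both [0.59455939 0.08879197 0.08443884] [[-0.0, -0.6], [0.0, -0.5], [-0.3, 0.6], [-0.2, -0.5], [-0.5, 0.7], [-0.4, 0.6], [0.7, -0.6], [-1.2, 0.6], [0.2, -0.7], [-0.4, -1.6], [-0.5, -1.8], [-0.5, -1.5], [-1.4, -1.3], [-0.8, -1.8]]
knob w [[0.54691563 0.0847594  0.16828378]] pred px wrist [[275.20231644  91.98410845]] crop [[213.00579111 229.96027113]] side crop [[394.70277791 148.47167444]]
```

```bash
cat >> h.py <<'E'
P=np.array([.5945,.0888,.083])
def b2w(X,p=P):
    a=p[2]; X=np.asarray(X,float)
    return X@np.array([[np.cos(a),-np.sin(a),0],[np.sin(a),np.cos(a),0],[0,0,1]]).T+[p[0],p[1],0]
def w2b(X,p=P):
    a=p[2]; return (np.asarray(X)-[p[0],p[1],0])@np.array([[np.cos(a),-np.sin(a),0],[np.sin(a),np.cos(a),0],[0,0,1]])
Q=(Rot.from_euler('z',P[2])*Rot.from_matrix(np.array([[1,0,0],[0,0,1],[0,-1,0]]))).as_rotvec()
def lin(x,y,z,**k):
    r=move_linear(b2w([x,y,z]),attitude=Q,**k)
    print('stop' if r else 'end',(w2b(current_tcp_pos())*1e3).round(1),np.round(current_force(),1),'t',round(current_time_s(),1)); return r
E
python3 - <<'E'
from h import *
move_gripper(0.0,20)
goto(b2w([-.095,0,.25]),Q)
print(w2b(current_tcp_pos()),current_time_s(),current_force())
C=wristcam()
cv2.imwrite('pics/wrist1.png',grab_frame('wrist'))
cv2.imwrite('pics/side1.png',grab_frame('side'))
for th in (-.32,-.22): print(th,proj(C,b2w([.152*np.sin(th),0,.024+.152*np.cos(th)])))
print(proj(C,b2w(np.array([[26,-55,122],[26,55,100],[-26,55,100],[-26,-55,100],[60,70,96],[60,-70,96]])/1e3)))
E
```

```text
[-9.48758700e-02 -1.19373304e-04  2.49969479e-01] 2.2583 [ 0.02277334  0.28345261 -0.05559157]
-0.32 [[319.3820723  260.38532025]]
-0.22 [[319.38767432 278.43666649]]
[[267.10660967 301.48999856]
 [368.1205623  289.26030806]
 [370.48041105 247.3150313 ]
 [267.97022308 247.3725584 ]
 [378.97156735 312.38830262]
 [259.43837249 312.48507177]]
```

View pics/wrist1.png

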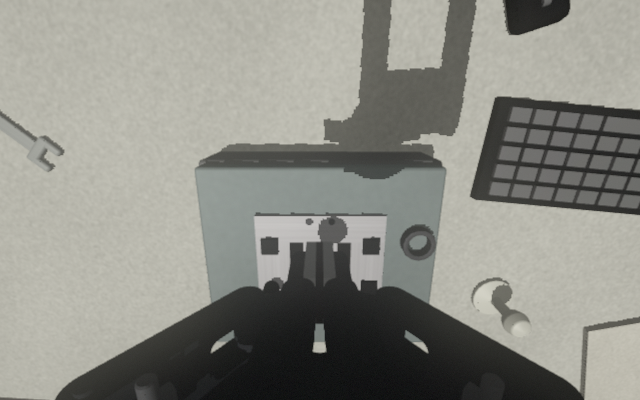

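View pics/side1.png

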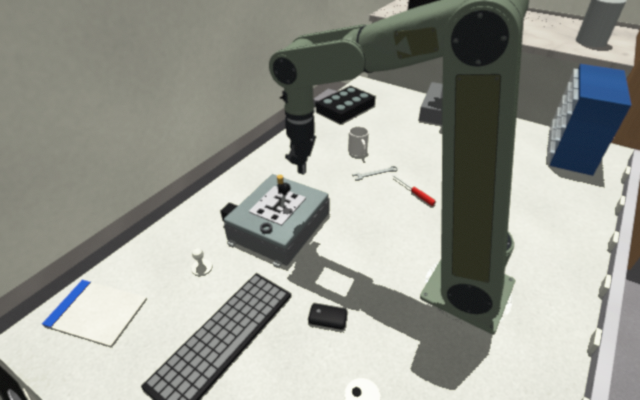

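```bash
sed -i 's/^P=.*/P=np.array([.593,.0893,.083])/' h.py
python3 - <<'E'
from h import *
lin(-.097,0,.25); lin(-.097,0,.158,feed=.08)
lin(-.025,0,.158,feed=.04,f_stop=8)
cv2.imwrite('pics/wrist2.png',grab_frame('wrist'))
s=grab_frame('side');cv2.imwrite('pics/side2.png',cv2.resize(s[130:280,200:360],(640,600),interpolation=cv2.INTER_CUBIC))
E
```

```text
end [-9.72e+01 -1.00e-01  2.50e+02] [-0.1  0.2  0.3] t 2.6
end [-96.6   0.  158.5] [ 1.  -0.7 -0.2] t 3.9
end [-25.1   0.  158. ] [-1.4 -0.6  1.5] t 5.9
```

View pics/side2.png

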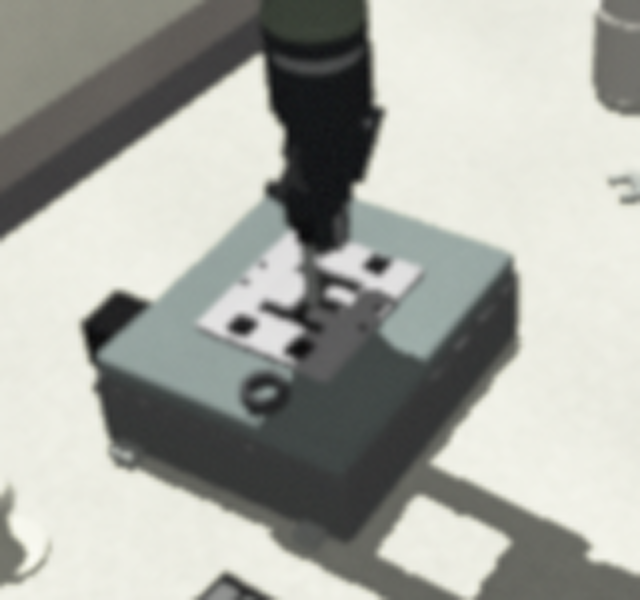

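View pics/wrist2.png

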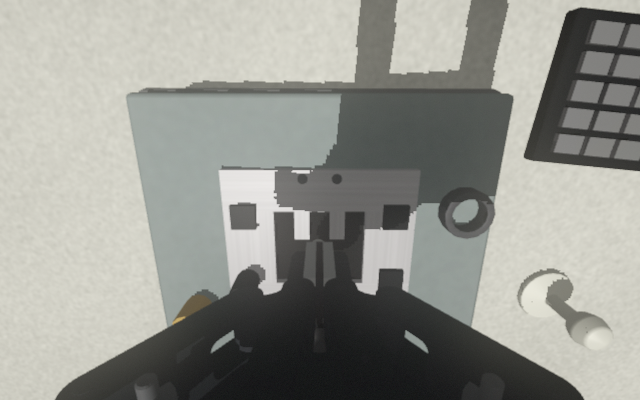

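Run:
```python
from h import *
lin(-.012,0,.158,feed=.025,f_stop=7)
f=np.array(current_force())
lin(-.06,0,.158,feed=.1)
lin(-.085,0,.158,feed=.1)
lin(-.085,0,.24,feed=.15)
C=cam('side')
lin(-.16,0.0,.25,feed=.2)
s=grab_frame('side');cv2.imwrite('pics/side3.png',cv2.resize(s[130:280,200:360],(640,600),interpolation=cv2.INTER_CUBIC))
s=grab_frame('scene');cv2.imwrite('pics/scene3.png',cv2.resize(s[140:290,280:440],(640,600),interpolation=cv2.INTER_CUBIC))
cv2.imwrite('pics/wrist3.png',grab_frame('wrist'))
for n in('side','scene','wrist'): 
  D=wristcam() if n=='wrist' else cam(n)
  print(n,proj(D,b2w(np.array([[0,0,176],[0,0,96],[26,-55,122]])/1e3)))
```

```text
stop [-2.120e+01 -1.000e-01  1.575e+02] [-2.2 -0.9  0.6] t 6.3
end [-5.920e+01  1.000e-01  1.583e+02] [-1.5 -0.1 -0.1] t 6.8
end [-84.3   0.  158.2] [ 0.4  0.3 -0.2] t 7.2
end [-85.3  -0.  239.2] [-0.1  0.  -0. ] t 7.9
end [-159.4    0.   249.8] [ 0.5 -0.1  0.7] t 8.5
side [[275.50829221 183.11864889]
 [277.51316631 203.21981358]
 [279.58357853 184.43761584]]
scene [[359.94791876 186.0297892 ]
 [357.48891881 206.17751474]
 [357.41747059 216.73825285]]
wrist [[319.09418088 373.41612879]
 [319.0005106  315.46748158]
 [269.76424359 350.53564472]]
```

View pics/side3.png

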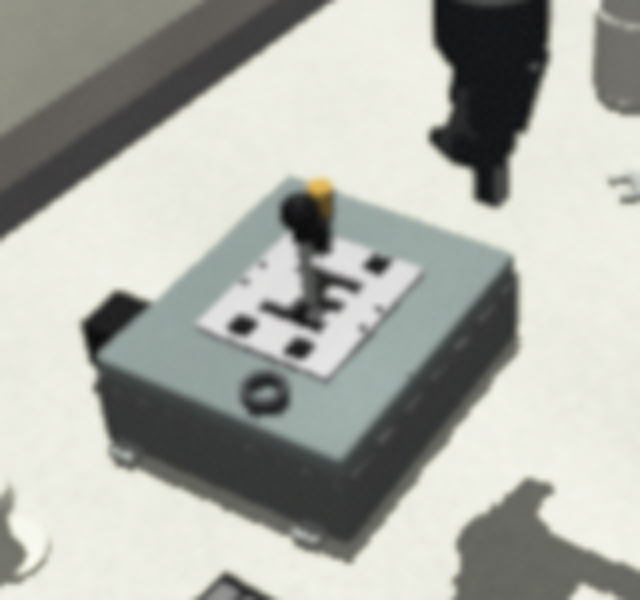

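View pics/scene3.png

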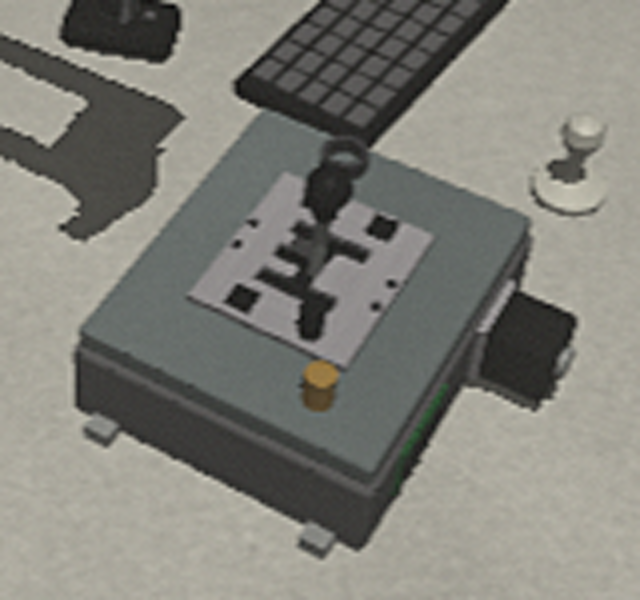

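View pics/wrist3.png

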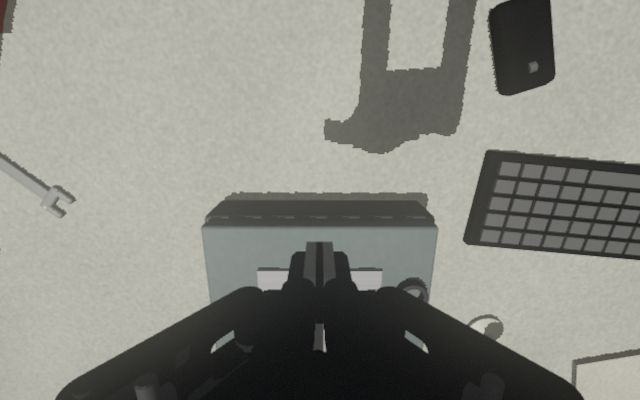

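Run:
```python
from h import *
lin(-.10,.08,.25,feed=.25); lin(0.001,.08,.25,feed=.25)
lin(.001,.08,.153,feed=.12)
lin(.001,.0,.153,feed=.05,f_stop=8)
s=grab_frame('side');cv2.imwrite('pics/side4.png',cv2.resize(s[130:280,200:360],(640,600),interpolation=cv2.INTER_CUBIC))
```

```text
end [-99.9  80.2 249.2] [-0.8  0.5  0.4] t 9.2
end [  0.5  78.9 249.6] [-0.4  0.5  0.8] t 9.7
end [  1.4  80.1 154. ] [ 0.9 -0.1  0.2] t 10.7
end [1.000e+00 1.000e-01 1.529e+02] [-0.3  1.2 -0.4] t 12.4
```

View pics/side4.png

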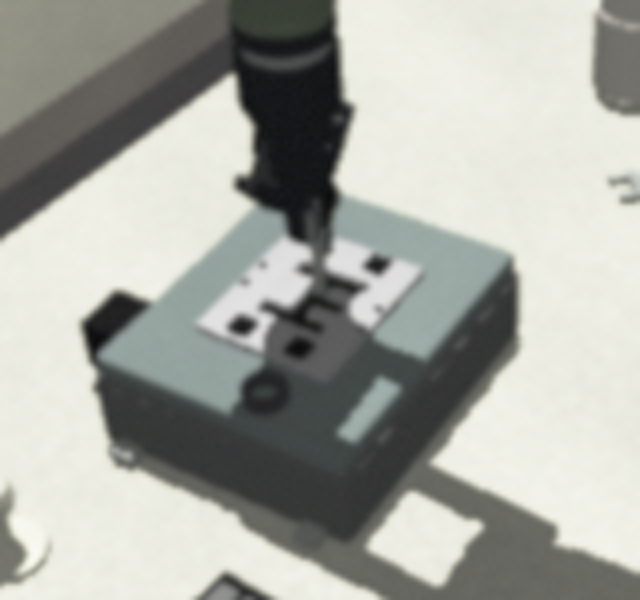

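Run:
```python
from h import *
lin(.002,-.036,.150,feed=.03,f_stop=7)
lin(.002,0.02,.151,feed=.15)
lin(.002,0.02,.25,feed=.15)
lin(-.09,-.02,.25,feed=.25)
lin(-.16,-.02,.25,feed=.25)
s=grab_frame('side');cv2.imwrite('pics/side5.png',cv2.resize(s[130:280,200:360],(640,600),interpolation=cv2.INTER_CUBIC))
s=grab_frame('scene');cv2.imwrite('pics/scene5.png',cv2.resize(s[140:290,280:440],(640,600),interpolation=cv2.INTER_CUBIC))
k=[0,-152*np.sin(.37),24+152*np.cos(.37)]
for n,o,m in(('side',[200,130],4),('scene',[280,140],4)): 
  print(n,(proj(cam(n),b2w(np.array([k])/1e3))-o)*m)
```

```text
stop [  1.6 -26.8 150.1] [0.1 3.5 1.9] t 13.4
end [  1.9  19.6 150.9] [-0.6  0.8 -0.4] t 13.8
end [  1.4  19.6 249. ] [0.  0.2 0.3] t 14.6
end [-90.2 -20.1 249.5] [ 1.  -0.1 -0.3] t 15.2
end [-159.3  -19.6  250. ] [-0.  -0.1  0.3] t 15.6
side [[342.54683717 183.68788525]]
scene [[279.39069582 246.89698013]]
```

View pics/side5.png

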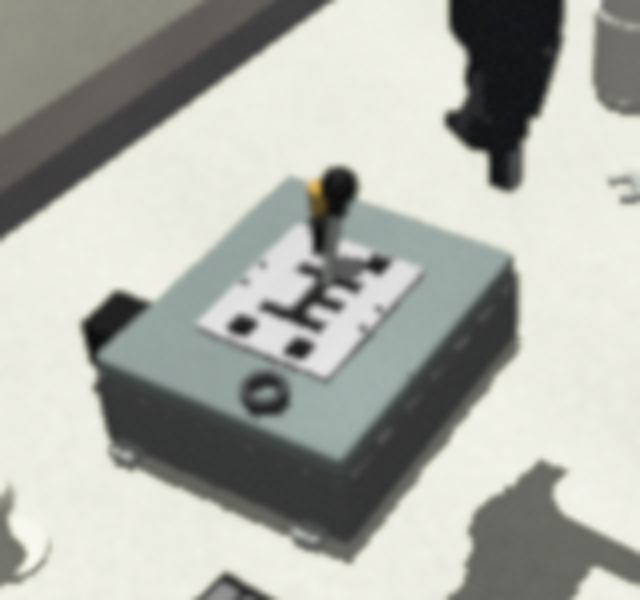

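View pics/scene5.png

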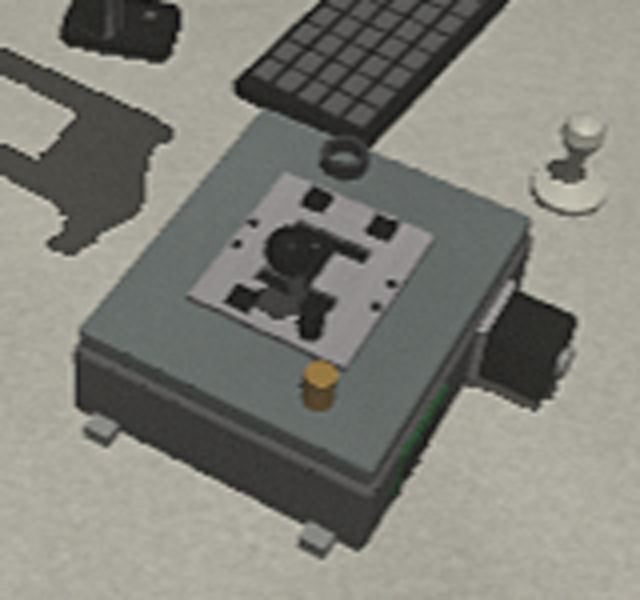

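Run:
```python
from h import *
lin(-.095,-.053,.25,feed=.25)
lin(-.095,-.053,.148,feed=.12)
lin(-.03,-.053,.148,feed=.06,f_stop=8)
lin(.028,-.054,.146,feed=.03,f_stop=8)
s=grab_frame('side');cv2.imwrite('pics/side6.png',cv2.resize(s[130:280,200:360],(640,600),interpolation=cv2.INTER_CUBIC))
```

```text
end [-93.9 -53.3 249.1] [-0.6 -0.9 -0.5] t 16.2
end [-94.5 -52.9 148.8] [1.1 0.4 0.9] t 17.2
end [-30.4 -53.  148. ] [-0.   0.1  0.2] t 18.4
stop [ 19.5 -53.5 144.4] [-0.7 -0.7  0.3] t 19.9
```

View pics/side6.png

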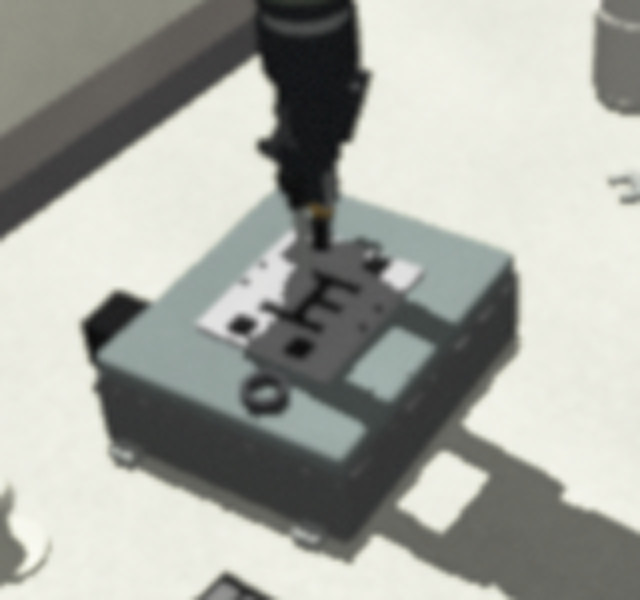

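Run:
```python
from h import *
lin(-.07,-.053,.146,feed=.1); lin(-.09,-.053,.25,feed=.15); lin(-.17,-.04,.27,feed=.25)
s=grab_frame('side');cv2.imwrite('pics/side7.png',cv2.resize(s[130:280,200:360],(640,600),interpolation=cv2.INTER_CUBIC))
s=grab_frame('scene');cv2.imwrite('pics/scene7.png',cv2.resize(s[140:290,280:440],(640,600),interpolation=cv2.INTER_CUBIC))
for th in (.2,.245,.3):
  a=.36; k=152*np.array([np.sin(th),-np.sin(a)*np.cos(th),np.cos(th)*np.cos(a)])+[0,0,24]
  for n,o,m in(('side',[200,130],4),('scene',[280,140],4)): 
    print(th,n,(proj(cam(n),b2w(np.array([k])/1e3))-o)*m)
```

```text
end [-69.2 -53.  146.1] [-0.  -0.7  0. ] t 21.0
end [-90.3 -53.  249.1] [-0.2 -0.6  0. ] t 21.9
end [-170.4  -39.9  269.7] [ 0.1 -0.1  0.6] t 22.4
0.2 side [[308.23054884 176.44423194]]
0.2 scene [[322.54435651 265.23831663]]
0.245 side [[300.83300618 175.77371442]]
0.245 scene [[332.0181913  270.28060374]]
0.3 side [[291.88631725 175.48010093]]
0.3 scene [[343.52175116 276.64154244]]
```

View pics/side7.png

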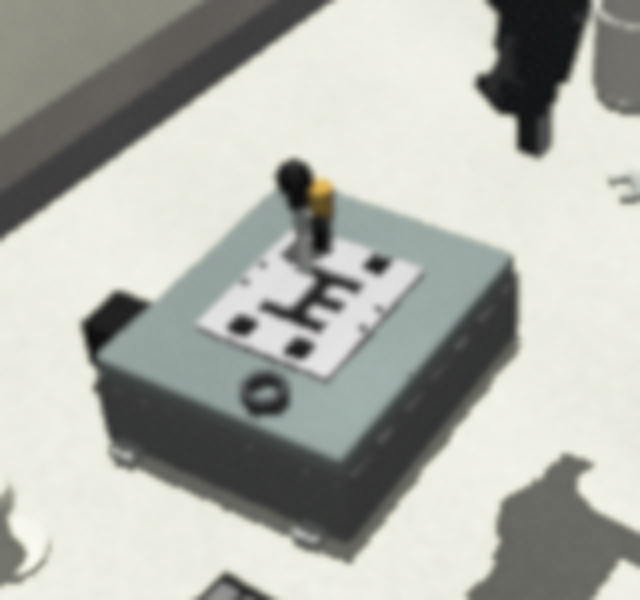

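View pics/scene7.png

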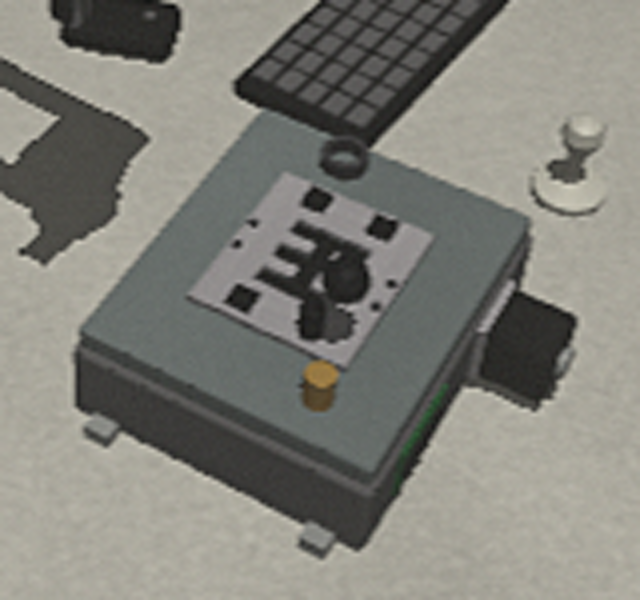

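Run:
```python
from h import *
lin(-.09,-.053,.25,feed=.25); lin(-.07,-.053,.146,feed=.12); lin(.005,-.053,.146,feed=.07,f_stop=8)
lin(.03,-.053,.146,feed=.02,f_stop=12)
lin(-.07,-.053,.146,feed=.1); lin(-.09,-.053,.25,feed=.15); lin(-.17,-.04,.27,feed=.25)
s=grab_frame('side');cv2.imwrite('pics/side8.png',cv2.resize(s[130:280,200:360],(640,600),interpolation=cv2.INTER_CUBIC))
```

```text
end [-89.5 -53.2 248.5] [-0.5  0.8  0.3] t 22.9
end [-69.6 -53.  146.8] [-0.  -0.4 -0.9] t 24.0
end [  4.6 -53.  146. ] [-0.8  0.2 -0.1] t 25.2
stop [ 19.8 -53.  145. ] [-2.4 -0.7  1.3] t 26.1
end [-69.2 -53.  146.1] [ 0.1  0.3 -0.4] t 27.1
end [-90.4 -53.  249.1] [-0.2 -0.9 -0.3] t 28.0
end [-170.4  -39.9  269.7] [ 1.2  0.7 -0. ] t 28.5
```

View pics/side8.png

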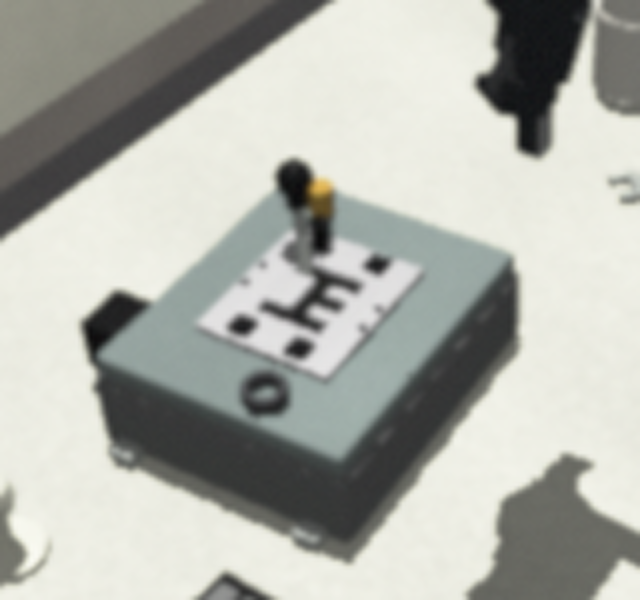

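The second push stopped at the same wall (19.8 mm against 19.5 mm) and the knob is still at (295,178), so the lever is home and the robot is clear.

Run:
```python
from plant import *
wait(0.5); hand_in(); print(current_time_s())
```

```text
the job is handed in; nothing more can be done
the job is handed in; nothing more can be done
```

I pushed the lever with the shut fingers in three moves: out of the parking slot, right along the crossbar to its end, then forward into the far-right slot beside the tall peg. I backed the arm clear and handed the job in at about 29 s of the 54 s allowed. `hand_in` gives no verdict.

- **Slot end:** a second, firmer push (12 N stop) hit the same hard stop, 19.8 mm against 19.5 mm the first time. From the stop position the slot tilt is about 0.30 rad. The side picture reads about 0.28 rad and the scene picture about 0.27 rad. All are above the required 0.245 rad, the pictures by less.
- **Sideways tilt:** I did not measure this separately. The crossbar-end stop and the slot's width put it at about 0.33 to 0.37 rad, against the required 0.30.
- **Knob lift:** I could not measure it. The fingers only pushed the ball sideways and never gripped it.
- **Other things on the desk:** the lens ring looked unmoved in the last side view, and the brass spacer in the scene view after the first push home. Nothing suggests the other items were touched, but I did not measure them.
- **Camera disagreement:** the side and wrist cameras placed the base about 7 mm apart in x and 4 mm in y. I used a position close to the wrist camera's, and the positions where the pushes stopped fitted it.

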